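# Set out the shoe-care display on the repair counter

## Task

Set out the shoe-care display on the three square cork tiles: stand the tall bottle on the tile nearest the wooden shoe form, the wide flat tin on the tile farthest from the form, and the screw-cap jar on the tile between those two, each upright and well centred on its tile. Then stack the small tin, right way up and centred, on top of the wide tin. Never tip the bottle or the jar over, and leave the shoe form, the bell and the brush where they are.

Things in the scene. Friction and masses are not known exactly. Their poses are not given: they have to be found in the camera images.
- bottle: Tall amber glass bottle with a paper label and a black cap, upright: body 40 mm diameter up to 84 mm, black cap 31 mm diameter from 90 mm to the top at 112 mm. About 160 g. Origin at the centre of its underside, z up.
- jar: Squat white cream jar with a black screw cap, upright: 50 mm diameter, cap 52 mm diameter from 38 mm to the top at 56 mm. The cap is shut tight. About 150 g. Origin at the centre of its underside, z up.
- wide_tin: Wide flat metal polish tin with a dark lid band and flat metal top with a small pale round label: 64 mm diameter, 26 mm high. About 120 g. Origin at the centre of its underside, z up.
- small_tin: Small flat metal polish tin, same look as the wide one: 42 mm diameter, 22 mm high. About 50 g. Origin at the centre of its underside, z up.
- brush: Bystander: small loose shoe brush lying bristles down among the goods, 90 x 38 mm and 38 mm high, wooden back. Leave it. Origin at the centre of its underside, x along its length.
- form: Landmark: wooden shoe form (last), loose, 250 mm long, 86 mm wide, 120 mm high at the heel, pointing its toe roughly towards the robot, standing at one end (left or right) of the row of tiles. Leave it. Origin at the centre of its underside, x from toe to heel.
- bell: Bystander: loose counter bell, 84 mm diameter, 59 mm high, at the other end of the row of tiles from the form. Leave it. Origin at the centre of its underside.
- tile1: One of three identical square cork tiles fixed to the counter, 80 x 80 x 10 mm, in a row about 120 mm apart on a thin grey felt strip. Which tile is where changes each time: tell them by distance from the form (about 130, 250 and 370 mm between origins). Origin at the centre of its underside (z = 0); its top is 10 mm above.
- tile2: One of three identical square cork tiles fixed to the counter, 80 x 80 x 10 mm, in a row about 120 mm apart on a thin grey felt strip. Which tile is where changes each time: tell them by distance from the form (about 130, 250 and 370 mm between origins). Origin at the centre of its underside (z = 0); its top is 10 mm above.
- tile3: One of three identical square cork tiles fixed to the counter, 80 x 80 x 10 mm, in a row about 120 mm apart on a thin grey felt strip. Which tile is where changes each time: tell them by distance from the form (about 130, 250 and 370 mm between origins). Origin at the centre of its underside (z = 0); its top is 10 mm above.
Things that resemble listed ones, but are neither listed nor needed, are in the scene too. Leave any green look-alike of the tile1 alone.

How it is judged (in metres and radians):
At the end, for the whole second after the job is handed in: Bottle on the tile nearest the form, jar on the middle tile, wide tin on the farthest, each resting within 15 mm of its tile's centre; small tin resting right way up on the wide tin within 10 mm of its centre; all four upright within 0.10 rad, at rest and released (((horizontal distance between tile1 and form below 0.19 m and horizontal distance between tile2 and form between 0.19 and 0.31 m and horizontal distance between tile3 and form above 0.31 m and horizontal distance between bottle and tile1 below 0.015 m and z of bottle in the frame of tile1 between 0.006 and 0.014 m and horizontal distance between jar and tile2 below 0.015 m and z of jar in the frame of tile2 between 0.006 and 0.014 m and horizontal distance between wide_tin and tile3 below 0.015 m and z of wide_tin in the frame of tile3 between 0.006 and 0.014 m) or (horizontal distance between tile1 and form below 0.19 m and horizontal distance between tile3 and form between 0.19 and 0.31 m and horizontal distance between tile2 and form above 0.31 m and horizontal distance between bottle and tile1 below 0.015 m and z of bottle in the frame of tile1 between 0.006 and 0.014 m and horizontal distance between jar and tile3 below 0.015 m and z of jar in the frame of tile3 between 0.006 and 0.014 m and horizontal distance between wide_tin and tile2 below 0.015 m and z of wide_tin in the frame of tile2 between 0.006 and 0.014 m) or (horizontal distance between tile2 and form below 0.19 m and horizontal distance between tile1 and form between 0.19 and 0.31 m and horizontal distance between tile3 and form above 0.31 m and horizontal distance between bottle and tile2 below 0.015 m and z of bottle in the frame of tile2 between 0.006 and 0.014 m and horizontal distance between jar and tile1 below 0.015 m and z of jar in the frame of tile1 between 0.006 and 0.014 m and horizontal distance between wide_tin and tile3 below 0.015 m and z of wide_tin in the frame of tile3 between 0.006 and 0.014 m) or (horizontal distance between tile2 and form below 0.19 m and horizontal distance between tile3 and form between 0.19 and 0.31 m and horizontal distance between tile1 and form above 0.31 m and horizontal distance between bottle and tile2 below 0.015 m and z of bottle in the frame of tile2 between 0.006 and 0.014 m and horizontal distance between jar and tile3 below 0.015 m and z of jar in the frame of tile3 between 0.006 and 0.014 m and horizontal distance between wide_tin and tile1 below 0.015 m and z of wide_tin in the frame of tile1 between 0.006 and 0.014 m) or (horizontal distance between tile3 and form below 0.19 m and horizontal distance between tile1 and form between 0.19 and 0.31 m and horizontal distance between tile2 and form above 0.31 m and horizontal distance between bottle and tile3 below 0.015 m and z of bottle in the frame of tile3 between 0.006 and 0.014 m and horizontal distance between jar and tile1 below 0.015 m and z of jar in the frame of tile1 between 0.006 and 0.014 m and horizontal distance between wide_tin and tile2 below 0.015 m and z of wide_tin in the frame of tile2 between 0.006 and 0.014 m) or (horizontal distance between tile3 and form below 0.19 m and horizontal distance between tile2 and form between 0.19 and 0.31 m and horizontal distance between tile1 and form above 0.31 m and horizontal distance between bottle and tile3 below 0.015 m and z of bottle in the frame of tile3 between 0.006 and 0.014 m and horizontal distance between jar and tile2 below 0.015 m and z of jar in the frame of tile2 between 0.006 and 0.014 m and horizontal distance between wide_tin and tile1 below 0.015 m and z of wide_tin in the frame of tile1 between 0.006 and 0.014 m)) and horizontal distance between small_tin and wide_tin below 0.01 m and z of small_tin in the frame of wide_tin between 0.022 and 0.03 m and angle between each of bottle, jar, wide_tin, small_tin's own z axis and vertical below 0.1 rad and linear speed of each of bottle, jar, wide_tin, small_tin below 0.02 m/s and contact force between each of bottle, jar, wide_tin, small_tin and the fingers below 0.1 N); the robot touches nothing.
It fails at once if the bottle or the jar is tipped over (more than 1 rad) (angle between any of bottle, jar's own z axis and vertical above 1 rad).
It fails at once if the shoe form, the bell or the brush is moved by more than 15 mm (distance of any of form, bell, brush from where it was at the start of the episode above 0.015 m).
It also fails if it takes over 104 s, if anything falls off the work surface, if the arm or the gripper's body presses on something with over 40 N, if the wrist force passes 120 N, or if a joint passes its speed limit or range.

## Robot

A 6-joint arm with a two-finger parallel gripper is mounted at the origin on the work surface. World frame = base frame: x ahead of the robot, y to its left, z up, the work surface at z = 0. Lengths are in m, angles in degrees, forces in N, time in s.
With the tool pointing down it reaches from about 0.25 to 0.725 m from the base axis. Payload 9.7 kg.
Tool frame: the origin (TCP) lies midway between the tips of the shut fingers; the grasp point (between the pads) lies 19 mm behind it (bot.pinch_z is the distance from the TCP to the grasp point, in m); z points along the fingers, y is the line along which they close (so a half turn about z gives the same grasp; the last joint's range is limited). The gripper opens to 85 mm and grips with 20 to 120 N. Pads are 22 mm wide; open, the fingers measure 114 mm over their backs; the gripper's body (76 mm by 85 mm) begins 54 mm behind the grasp point. The pads swing forward as they close: fully open they stand 13 mm farther back than shut.
Start: joints at [-70.417, 4.979, 10.078, 95.1, 0, 90], TCP at [0.184, -0.518, 0.231] pointing down, gripper open.
Joint ranges: [-179.16, 179.16], [-48.56, 103.87], [-65.8, 70.77], [-126.05, 130.52], [-82.76, 87.17], [-180, 180]. Speed limits (degrees/s): [127.2, 127.2, 147.25, 180, 180, 180].

## Interface

Orientations are given as [roll, pitch, yaw] about the fixed x, y, z axes, in that order (R = Rz(yaw) Ry(pitch) Rx(roll)).
In Python, from workcell import sensors, camera, ticket, bot gives the robot as it stands.
- The arm moves only by the shell command python3 -m handwheel 'ROWS' [FORCE]. ROWS is a JSON object of lists of equal length, an entry for each row: "gripper": the opening, from -1 (shut) to 1 (fully open); "slide": the shift along the tool's x, y, z in mm, a list of three; "yaw": the turn about the tool's z in rad. A call has 1 to 8 rows; each row shifts and turns the commanded pose from where the row before left it, along the tool's axes as they then stand; what a row does not reach is not made up. A row lasts 1/12 s, in which the tool goes at most 41.7 mm and 7.16 degrees, less where a joint would pass 70% of its speed; a pose out of reach is approached as far as the arm can. A call is refused whole if a number of a shift passes 41.7 or a number of a turn 0.125, either way. A call with a gripper value outside its range is refused whole. The fingers move at their own pace and stop on an object; FORCE is the grip in N (left out, the last holds). Time passes only in rows, so rows that do not move let the fingers close. It gives the time, the measured TCP pose, the force, the opening and the grip force at its end, in the units of the state.
- sensors.get_obs(): the state, without advancing time (a new reading comes with each control period).
- camera(name): name is "side" or "top"; returns a dict with "img" (384x512x3 uint8, red, green, blue), "fx", "fy", "cx", "cy" (pixels), "R" (3x3) and "t" (3): a world point X has camera coordinates R X + t. Camera axes: x right, y down, z forward; pixel columns grow to the right and rows downward; lengths in m; the calibration is good to about 2 mm. A picture is of the moment at which its call begins. There is no depth.
- ticket.job_done(): hands the job in; it is judged then, once.
The state is a dict: "time": time; "q": joint angles; "qd": joint speeds; "joint_efforts": joint torques, N m; "ee_pos": TCP position; "tcp_rot": TCP orientation; "wrist_force": force on the tool from outside, world axes, zero at the start; "torque": the same for the moment, N m; "opening": finger opening in m; "grasp_force": force on a finger pad.
Only numpy, scipy, OpenCV 4.12 (cv2) and the standard library are available. Lean on these libraries where they do the work, as an engineer would, in place of code of your own. Each camera call takes 0.05 s, during which the arm holds its last target. There are 200 camera calls.

## Working session

There is one attempt and no reset: what is moved stays moved. The work goes in short steps, Python scripts to look and compute and a shell command to move; the robot and the scene stay as the last step left them, time stands still between calls to the robot, and variables do not carry over. Pictures are saved under pics/ and viewed, at most 14 in all, crops included, and the job is handed in when it is done.

```bash
mkdir -p pics
cat > h.py <<'E'
import numpy as np, cv2
from workcell import sensors, camera, ticket, bot
def snap(n,fn=None):
    c=camera(n)
    if fn: cv2.imwrite('pics/'+fn,c['img'][:,:,::-1])
    return c
def ray(c,u,v,z):
    d=np.array([(u-c['cx'])/c['fx'],(v-c['cy'])/c['fy'],1.]); R=np.array(c['R']); o=-R.T@np.array(c['t']); d=R.T@d
    return o+d*(z-o[2])/d[2]
def proj(c,X):
    p=np.array(c['R'])@np.array(X)+np.array(c['t']); return c['fx']*p[0]/p[2]+c['cx'],c['fy']*p[1]/p[2]+c['cy']
E
python3 - <<'E'
from h import *
for n in('top','side'):
    c=snap(n,n+'0.png'); print(n,c['fx'],-np.array(c['R']).T@c['t'],np.round(c['R'],2).tolist())
o=sensors.get_obs(); print(o['ee_pos'],o['tcp_rot'],o['opening'],o['time'],bot.pinch_z)
E
```

```text
top 453.4547360008664 [0.53841296 0.00286754 1.05411732] [[0.02, -1.0, 0.01], [-1.0, -0.02, -0.03], [0.03, -0.01, -1.0]]
side 427.2907481805551 [0.40983284 0.87394091 0.70436123] [[-0.98, -0.2, 0.01], [-0.13, 0.58, -0.8], [0.16, -0.79, -0.6]]
[ 0.1842739  -0.51800394  0.23067256] [-1.79934313e+02 -1.44889592e-04  1.95843265e+01] 0.08548008643203164 0.1 0.0187
```

View pics/top0.png

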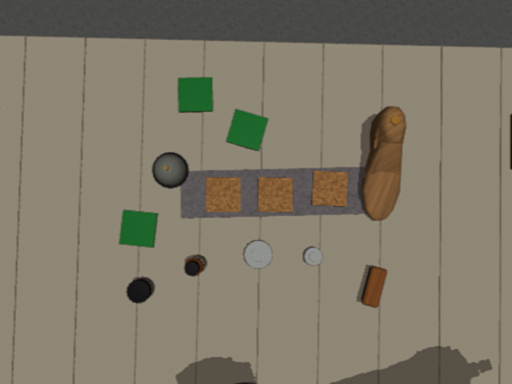

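View pics/side0.png

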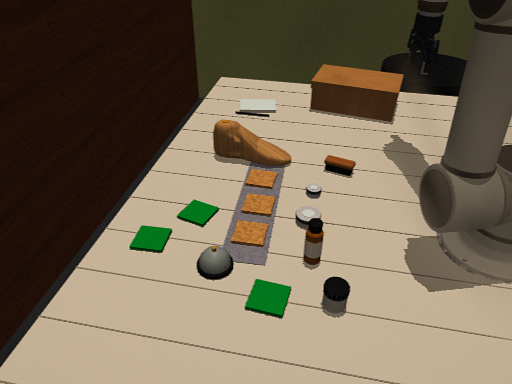

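The top view shows three cork tiles at (223,195), (276,195) and (330,189), with the form at the right (382,165), so bottle→(330,189), jar→(276,195) and wide tin→(223,195). The green squares at (195,95), (247,130) and (139,229) are look-alikes. The candidates are: jar (139,290), black cap on white; bottle (195,266), tall with amber body; wide tin (258,254), the larger disc; small tin (313,257), the smaller disc.

```bash
cat > meas.py <<'E'
from h import *
def blob(m,near,r=30):
    n,l,s,ce=cv2.connectedComponentsWithStats(m.astype(np.uint8))
    k=[i for i in range(1,n) if s[i,4]>15 and np.hypot(*(ce[i]-near))<r]
    if not k: return None
    i=max(k,key=lambda i:s[i,4]); 
    p=cv2.findContours((l==i).astype(np.uint8),cv2.RETR_EXTERNAL,cv2.CHAIN_APPROX_NONE)[0][0]
    (x,y),(w,h),_=cv2.minAreaRect(p)
    return ce[i],s[i,4],(x,y,w,h)
def hsv(c): return cv2.cvtColor(c['img'],cv2.COLOR_RGB2HSV).astype(int)
E
python3 - <<'E'
from meas import *
c=snap('top'); H=hsv(c)
for u,v in[(139,290),(195,266),(192,268),(258,254),(250,246),(313,257),(310,250),(223,195),(290,300),(245,172),(200,265),(147,290)]: print((u,v),H[v,u])
s=snap('side');S=hsv(s)
for u,v in[(336,288),(336,305),(308,215),(314,190),(316,228),(315,225),(250,233)]: print((u,v),S[v,u])
a=cv2.resize(c['img'][230:310,120:400],None,fx=2.8,fy=2.8,interpolation=2); b=cv2.resize(s['img'][150:320,200:400],None,fx=1.9,fy=1.9,interpolation=2)
o=np.zeros((a.shape[0]+b.shape[0],784,3),np.uint8);o[:a.shape[0],:a.shape[1]]=a;o[a.shape[0]:,:b.shape[1]]=b
cv2.imwrite('pics/crop.png',o[:,:,::-1])
E
```

```text
(139, 290) [75 22 23]
(195, 266) [30 16 31]
(192, 268) [165  19  27]
(258, 254) [ 60   7 146]
(250, 246) [ 60   5 147]
(313, 257) [ 53   7 147]
(310, 250) [ 80   5 149]
(223, 195) [ 15 155 122]
(290, 300) [ 20  45 143]
(245, 172) [174  14  91]
(200, 265) [ 13 215  70]
(147, 290) [165  20  26]
(336, 288) [90 17 15]
(336, 305) [16 59 74]
(308, 215) [ 40  15 205]
(314, 190) [ 11  27 189]
(316, 228) [105  85   6]
(315, 225) [120  59  13]
(250, 233) [ 15 182 181]
```

View pics/crop.png

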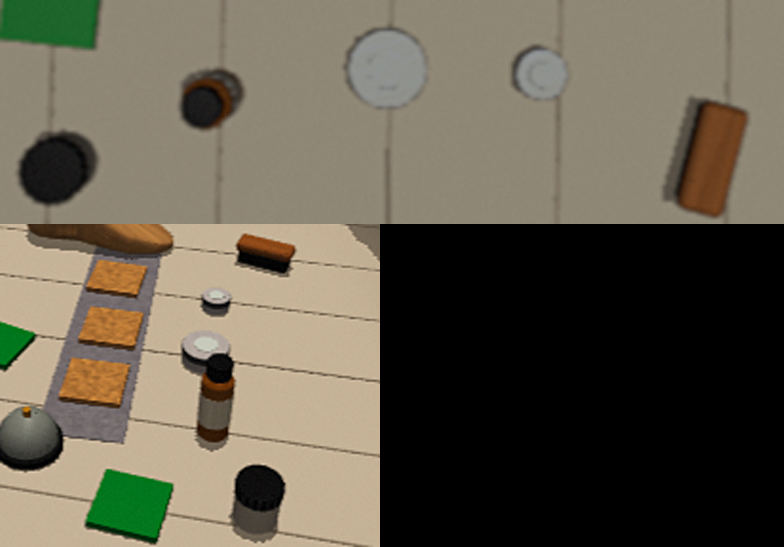

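The crop confirms them: jar (crop 55,170) is squat with a black cap; bottle (205,105) is amber with a label; wide tin (387,68) and small tin (541,73) differ in size; the three orange tiles are cork and the green ones are not.

```bash
cat >> meas.py <<'E'
def top(c):
    H=hsv(c); dark=(H[...,2]<42)&(H[...,1]<90); lite=(H[...,1]<22)&(H[...,2]>115); cork=(H[...,0]>8)&(H[...,0]<22)&(H[...,1]>110)&(H[...,2]>70)
    return dark,lite,cork
E
python3 - <<'E'
from meas import *
c=snap('top'); d,l,k=top(c)
for n,m,uv,z in[('jar',d,(139,290),.047),('bottle',d,(194,267),.101),('wide',l,(258,254),.026),('small',l,(313,257),.022),('t_far',k,(223,195),.009),('t_mid',k,(276,195),.009),('t_near',k,(330,189),.009)]:
    b=blob(m,uv,12); f=2*453.45/2
    print(n,b[0].round(1),b[1],np.round(b[2],1),'world',ray(c,*b[0],z).round(4),ray(c,b[2][0],b[2][1],z).round(4), 'sizemm',np.round(np.array(b[2][2:])*(1.054-z)/453.45*1000))
s=snap('side');S=hsv(s); k=(S[...,0]>8)&(S[...,0]<22)&(S[...,1]>165)&(S[...,2]>120); l=(S[...,1]<45)&(S[...,2]>150);d=(S[...,2]<30)
for n,m,uv,z in[('t_far',k,(250,233),.009),('t_mid',k,(259,205),.009),('t_near',k,(262,179),.009),('wide',l,(308,215),.026),('small',l,(314,189),.022),('jarcap',d,(336,290),.047),('cap',d,(316,226),.101)]:
    b=blob(m,uv,15)
    if b: print('side',n,b[0].round(1),b[1],ray(s,*b[0],z).round(4))
form=ray(c,382,165,.05); print(form)
E
```

```text
jar [139.3 290. ] 451 [139.3 289.8  21.2  24.7] world [0.3695 0.26   0.047 ] [0.37  0.26  0.047] sizemm [47. 55.]
bottle [191.6 267.9] 141 [191.5 268.   12.   13. ] world [0.4266 0.1384 0.101 ] [0.4264 0.1386 0.101 ] sizemm [25. 27.]
wide [258.1 254.2] 596 [257.5 254.5  27.   27. ] world [ 4.516e-01 -1.000e-04  2.600e-02] [0.4509 0.0012 0.026 ] sizemm [61. 61.]
small [313.3 256.2] 250 [313.5 256.5  17.   17. ] world [ 0.4495 -0.1255  0.022 ] [ 0.4487 -0.126   0.022 ] sizemm [39. 39.]
t_far [222.6 194.2] 1171 [222.5 194.   34.   33. ] world [0.5863 0.0846 0.009 ] [0.5868 0.0848 0.009 ] sizemm [78. 76.]
t_mid [274.8 194.3] 1185 [275. 194.  34.  34.] world [ 0.5887 -0.0357  0.009 ] [ 0.5894 -0.0362  0.009 ] sizemm [78. 78.]
t_near [329.3 188. ] 1174 [329.4 188.1  34.4  34.1] world [ 0.6059 -0.1614  0.009 ] [ 0.6058 -0.1616  0.009 ] sizemm [79. 78.]
side t_far [249.7 232.2] 644 [0.5837 0.089  0.009 ]
side t_mid [258.4 203.4] 497 [ 0.5862 -0.0317  0.009 ]
side t_near [261.4 177.6] 384 [ 0.6029 -0.1575  0.009 ]
side wide [307.7 212.6] 264 [0.4506 0.0019 0.026 ]
side small [313.4 187. ] 87 [ 0.4476 -0.1224  0.022 ]
side jarcap [336.1 288.6] 495 [0.3661 0.2648 0.047 ]
side cap [313. 225.] 208 [0.4297 0.1397 0.101 ]
[ 0.65718409 -0.27157449  0.05      ]
```

```bash
python3 -m handwheel '{"gripper":[1,1,1,1,1,1,1,1],"slide":[[0,0,0],[0,0,0],[0,0,0],[0,0,0],[0,0,0],[0,0,0],[0,0,0],[0,0,0]],"yaw":[-0.123,-0.123,-0.123,-0.123,-0.123,-0.123,-0.123,-0.123]}' 40; python3 -m handwheel '{"gripper":[1,1,1,1],"slide":[[0,0,0],[0,0,0],[0,0,0],[0,0,0]],"yaw":[-0.123,-0.123,0,0]}'
```

```text
time: 0.97
ee_pos: [0.1843, -0.5182, 0.2312]
tcp_rot: [-180.0, -0.0, 76.3]
wrist_force: [0.1, 0.5, -0.3]
opening: 0.0855
grasp_force: 0.0
time: 1.3
ee_pos: [0.1843, -0.5182, 0.2312]
tcp_rot: [-180.0, -0.0, 89.8]
wrist_force: [0.4, -0.3, -0.3]
opening: 0.0857
grasp_force: 0.0
```

```bash
python3 -m handwheel '{"gripper":[1,1,1,1,1,1,1,1],"slide":[[30,20,0],[30,20,0],[30,20,0],[30,20,0],[30,20,0],[35,10,0],[35,10,0],[35,10,0]],"yaw":[0,0,0,0,0,0,0,0]}'; python3 -m handwheel '{"gripper":[1,1,1,1,1,1,1,1],"slide":[[35,10,0],[35,10,0],[35,10,0],[35,10,0],[35,10,0],[35,10,0],[35,10,0],[35,4,0]],"yaw":[0,0,0,0,0,0,0,0]}';python3 -m handwheel '{"gripper":[1,1,1,1,1],"slide":[[35,10,0],[35,10,0],[35,10,0],[17,10,0],[0,0,0]],"yaw":[0,0,0,0,0]}'
```

```text
time: 1.97
ee_pos: [0.3142, -0.2614, 0.2313]
tcp_rot: [180.0, 0.0, 89.8]
wrist_force: [0.9, 0.4, 0.9]
opening: 0.0854
grasp_force: 0.0
time: 2.63
ee_pos: [0.3883, 0.0189, 0.2313]
tcp_rot: [180.0, -0.0, 89.8]
wrist_force: [1.8, -1.1, 0.3]
opening: 0.0857
grasp_force: 0.0
time: 3.05
ee_pos: [0.4286, 0.1421, 0.2306]
tcp_rot: [-180.0, -0.0, 90.0]
wrist_force: [0.2, 0.1, -0.4]
opening: 0.0857
grasp_force: 0.0
```

```bash
python3 -m handwheel '{"gripper":[1,1,1,1,1,1,1,1],"slide":[[-3,0,30],[0,0,30],[0,0,30],[0,0,30],[0,0,30],[0,0,20],[0,0,12],[0,0,0]],"yaw":[0,0,0,0,0,0,0,0]}'; python3 -m handwheel '{"gripper":[0,0,-0.3,-0.3,-0.3,-0.3,-0.3,-0.3],"slide":[[0,0,0],[0,0,0],[0,0,0],[0,0,0],[0,0,0],[0,0,0],[0,0,0],[0,0,0]],"yaw":[0,0,0,0,0,0,0,0]}' 40
```

```text
time: 3.72
ee_pos: [0.4263, 0.1352, 0.0471]
tcp_rot: [-179.8, 0.1, 89.9]
wrist_force: [-0.4, -0.1, -0.1]
opening: 0.0854
grasp_force: 0.0
time: 4.38
ee_pos: [0.4282, 0.1363, 0.0507]
tcp_rot: [179.9, -0.0, 90.1]
wrist_force: [-2.8, -0.3, 6.2]
opening: 0.0389
grasp_force: 39.3
```

```bash
python3 -m handwheel '{"gripper":[-0.3,-0.3,-0.3,-0.3,-0.3,-0.3,-0.3,-0.3],"slide":[[0,0,-10],[0,0,-20],[0,0,-20],[0,0,-20],[-10,6,0],[-22,12,0],[-22,13,0],[-22,13,0]],"yaw":[0,0,0,0,0,0,0,0]}'; python3 -m handwheel '{"gripper":[-0.3,-0.3,-0.3,-0.3,-0.3,-0.3,-0.3,-0.3],"slide":[[-22,13,0],[-22,13,0],[-22,13,0],[-22,13,0],[-22,13,0],[-22,13,0],[-22,13,0],[-22,13,0]],"yaw":[0,0,0,0,0,0,0,0]}';python3 -m handwheel '{"gripper":[-0.3,-0.3,-0.3,-0.3,-0.3],"slide":[[-22,13,0],[-16,10,0],[-8,5,0],[0,0,0],[0,0,0]],"yaw":[0,0,0,0,0]}'
python3 - <<'E'
from h import *
snap('side','s1.png')
s=sensors.get_obs();print(s['ee_pos'],s['opening'],s['grasp_force'])
E
```

```text
time: 5.05
ee_pos: [0.4724, 0.0594, 0.1204]
tcp_rot: [179.9, -0.0, 90.1]
wrist_force: [0.7, 0.6, -1.6]
opening: 0.0391
grasp_force: 40.8
time: 5.72
ee_pos: [0.5766, -0.117, 0.1201]
tcp_rot: [180.0, 0.0, 90.0]
wrist_force: [-0.4, -0.1, -1.7]
opening: 0.0387
grasp_force: 40.8
time: 6.13
ee_pos: [0.6038, -0.1616, 0.1194]
tcp_rot: [-180.0, -0.0, 90.0]
wrist_force: [0.2, 0.6, -1.9]
opening: 0.0392
grasp_force: 40.9
[ 0.60363698 -0.16112981  0.11943354] 0.039051112948934256 40.86105918860994
```

View pics/s1.png

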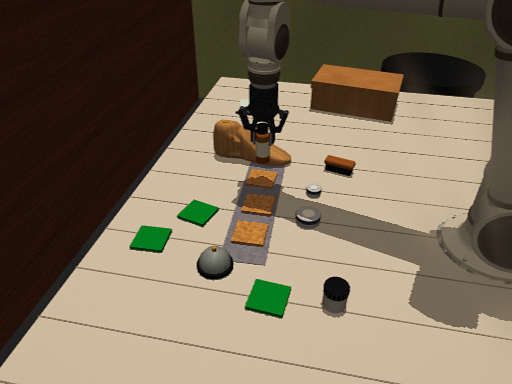

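The bottle (262,150) is held upright above the near tile (262,179). Next I lower it.

```bash
python3 -m handwheel '{"gripper":[-0.3,-0.3,-0.3,-0.3,-0.3,-0.3,-0.3,-0.3],"slide":[[0,0,20],[0,0,20],[0,0,10],[0,0,5],[0,0,3],[0,0,1],[0,0,0],[0,0,0]],"yaw":[0,0,0,0,0,0,0,0]}'
python3 - <<'E'
from meas import *
s=snap('side');S=hsv(s);k=(S[...,0]>8)&(S[...,0]<22)&(S[...,1]>165)&(S[...,2]>120)
print(s['img'].shape); b=blob(k,(262,179),15); print(b)
cv2.imwrite('pics/s2.png',cv2.resize(s['img'][90:210,200:330],None,fx=4.5,fy=4.5,interpolation=2)[:,:,::-1])
E
```

```text
time: 6.85
ee_pos: [0.6044, -0.1618, 0.0613]
tcp_rot: [179.9, 0.0, 90.1]
wrist_force: [-0.2, -0.2, -2.4]
opening: 0.039
grasp_force: 40.9
(384, 512, 3)
(array([272.33333333, 175.03921569]), np.int32(51), (272.5, 175.5, 7.0, 7.0))
```

View pics/s2.png

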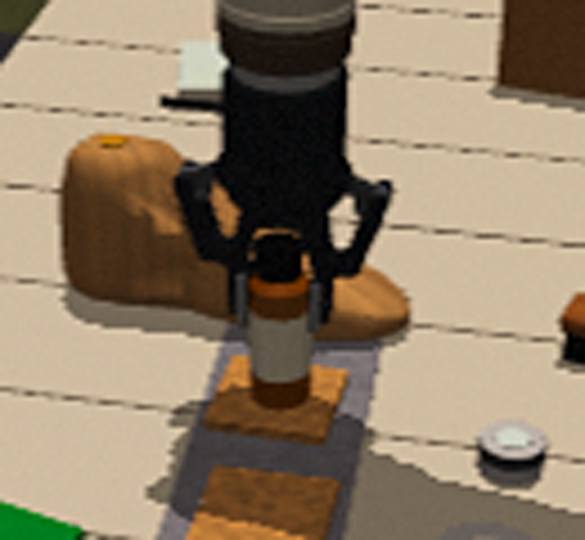

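Run:
```python
from h import *
s=snap('side')
f=ray(s,262.2,180.2,.011); d=f[:2]-np.array([.41,.874]); d/=np.linalg.norm(d)
print('base',f[:2]+.02*d)
q=[ray(s,200+u/4.5,90+v/4.5,.01)[:2] for u,v in((225,358),(348,370),(325,440),(205,425))]
print('tile',np.mean(q,0),np.round(q,3))
```

```text
base [ 0.6009393  -0.16114896]
tile [ 0.602144   -0.15217413] [[ 0.645 -0.192]
 [ 0.562 -0.195]
 [ 0.562 -0.111]
 [ 0.64  -0.111]]
```

The bottle is about 4 mm too far to −y, so I shift +y 3 mm, set it down and release.

```bash
python3 -m handwheel '{"gripper":[-0.3,-0.3,-0.3,-0.3,-0.3],"slide":[[3,0,0],[0,0,1],[0,0,0.5],[0,0,0],[0,0,0]],"yaw":[0,0,0,0,0]}'; python3 -m handwheel '{"gripper":[0,0.3,0.6,1,1,1,1,1],"slide":[[0,0,0],[0,0,0],[0,0,0],[0,0,0],[0,0,0],[0,0,-20],[0,0,-30],[0,0,-30]],"yaw":[0,0,0,0,0,0,0,0]}'
```

```text
time: 7.37
ee_pos: [0.6043, -0.159, 0.0607]
tcp_rot: [179.9, 0.1, 90.0]
wrist_force: [-4.6, -1.5, 9.5]
opening: 0.0385
grasp_force: 42.1
time: 8.03
ee_pos: [0.6033, -0.1585, 0.1387]
tcp_rot: [-179.9, -0.0, 90.1]
wrist_force: [0.8, 0.7, -0.0]
opening: 0.0853
grasp_force: 0.0
```

```bash
python3 -m handwheel '{"gripper":[1,1,1,1,1,1,1,1],"slide":[[0,0,-40],[33,-18,0],[33,-18,0],[33,-18,0],[33,-18,0],[33,-18,0],[33,-18,0],[33,-18,0]],"yaw":[0,0,0,0,0,0,0,0]}'; python3 -m handwheel '{"gripper":[1,1,1,1,1,1,1,1],"slide":[[33,-18,0],[33,-18,0],[33,-18,0],[33,-18,0],[33,-18,0],[25,-19,0],[0,0,0],[0,0,0]],"yaw":[0,0,0,0,0,0,0,0]}'
python3 - <<'E'
from meas import *
c=snap('top'); d,l,k=top(c)
b=blob(d,(332,185),20); print(b and (b, ray(c,*b[0],.111)))
s=snap('side'); S=hsv(s); b=blob(S[...,2]<40,(263,150),25); print(b and (b,ray(s,*b[0],.111)))
b=blob(S[...,2]<30,(336,290),15); print(b and (b,ray(s,*b[0],.047)))
cv2.imwrite('pics/s3.png',np.vstack([cv2.resize(s['img'][110:210,200:330],None,fx=3,fy=3,interpolation=2),cv2.resize(c['img'][140:240,270:400],None,fx=3,fy=3,interpolation=2)])[:,:,::-1])
E
```

```text
time: 8.7
ee_pos: [0.4766, 0.0734, 0.1788]
tcp_rot: [180.0, -0.0, 90.0]
wrist_force: [0.1, 0.4, 0.3]
opening: 0.0853
grasp_force: 0.0
time: 9.37
ee_pos: [0.3677, 0.2631, 0.1788]
tcp_rot: [180.0, -0.0, 90.3]
wrist_force: [-0.6, -0.4, -0.5]
opening: 0.0857
grasp_force: 0.0
((array([335.09219858, 186.21276596]), np.int32(141), (335.0, 186.5, 13.0, 12.0)), array([ 0.60341674, -0.15741971,  0.111     ]))
((array([262.42, 147.9 ]), np.int32(100), (262.5, 148.0, 10.0, 9.0)), array([ 0.60068886, -0.15369683,  0.111     ]))
((array([336.05544148, 288.67761807]), np.int32(487), (336.0, 288.5, 23.0, 24.0)), array([0.3661672 , 0.26501595, 0.047     ]))
```

View pics/s3.png

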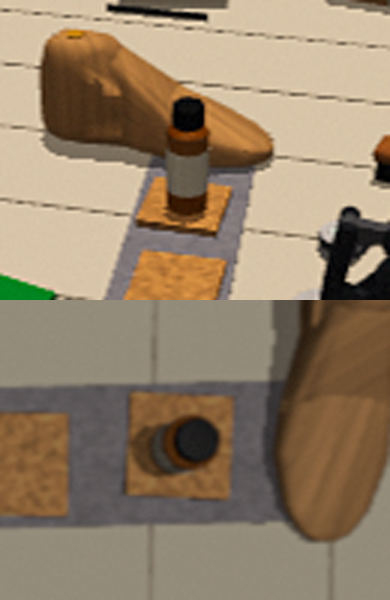

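The bottle stands upright on the near tile, about 4 mm off centre, which is fine. Next, the jar.

```bash
python3 -m handwheel '{"gripper":[1,1,1,1,1,1,1,1],"slide":[[0,0,30],[0,0,30],[0,0,30],[0,0,30],[0,0,20],[0,0,12],[0,0,0],[0,0,0]],"yaw":[0,0,0,0,0,0,0,0]}'; python3 -m handwheel '{"gripper":[0.4,0.2,0,0,0,0,0,0],"slide":[[0,0,0],[0,0,0],[0,0,0],[0,0,0],[0,0,0],[0,0,0],[0,0,0],[0,0,0]],"yaw":[0,0,0,0,0,0,0,0]}' 40
```

```text
time: 10.13
ee_pos: [0.3691, 0.2614, 0.0272]
tcp_rot: [-180.0, 0.0, 90.0]
wrist_force: [0.4, 1.5, 0.4]
opening: 0.0853
grasp_force: 0.0
time: 10.8
ee_pos: [0.3693, 0.2625, 0.0284]
tcp_rot: [179.9, -0.1, 90.1]
wrist_force: [-0.6, -1.9, 6.5]
opening: 0.051
grasp_force: 41.0
```

```bash
python3 -m handwheel '{"gripper":[0,0,0,0,0,0,0,0],"slide":[[0,0,-10],[0,0,-20],[0,0,-20],[0,0,-10],[-10,8,0],[-22,16,0],[-22,16,0],[-22,16,0]],"yaw":[0,0,0,0,0,0,0,0]}'; python3 -m handwheel '{"gripper":[0,0,0,0,0,0,0,0],"slide":[[-22,16,0],[-22,16,0],[-22,16,0],[-22,16,0],[-22,16,0],[-22,16,0],[-22,16,0],[-22,16,0]],"yaw":[0,0,0,0,0,0,0,0]}';python3 -m handwheel '{"gripper":[0,0,0,0,0,0,0],"slide":[[-22,18,0],[-15,13,0],[-7,5,0],[0,0,0],[0,0,20],[0,0,20],[0,0,0]],"yaw":[0,0,0,0,0,0,0]}'
python3 -m handwheel '{"gripper":[0,0,0,0,0,0],"slide":[[0,0,5],[0,0,3],[0,0,1.5],[0,0,0.5],[0,0,0],[0,0,0]],"yaw":[0,0,0,0,0,0]}'
```

```text
time: 11.47
ee_pos: [0.4252, 0.1854, 0.0873]
tcp_rot: [180.0, -0.0, 90.1]
wrist_force: [0.8, 0.6, -1.7]
opening: 0.0506
grasp_force: 42.0
time: 12.13
ee_pos: [0.5536, 0.009, 0.0871]
tcp_rot: [180.0, -0.0, 90.1]
wrist_force: [0.8, 0.7, -1.0]
opening: 0.0505
grasp_force: 42.0
time: 12.72
ee_pos: [0.5862, -0.0327, 0.0431]
tcp_rot: [-179.7, -0.0, 90.1]
wrist_force: [-1.2, 0.8, -1.7]
opening: 0.0509
grasp_force: 42.2
time: 13.22
ee_pos: [0.5892, -0.0334, 0.0384]
tcp_rot: [179.9, -0.0, 90.1]
wrist_force: [-3.5, 1.6, 6.0]
opening: 0.0506
grasp_force: 42.7
```

```bash
python3 -m handwheel '{"gripper":[0.3,0.6,1,1,1,1,1,1],"slide":[[0,0,0],[0,0,0],[0,0,0],[0,0,0],[0,0,-15],[0,0,-30],[0,0,-35],[0,0,0]],"yaw":[0,0,0,0,0,0,0,0]}'; python3 -m handwheel '{"gripper":[1,1,1,1,1,1,1],"slide":[[7,-27,0],[7,-27,0],[7,-28,0],[7,-28,0],[6,-28,0],[0,0,0],[0,0,0]],"yaw":[0,0,0,0,0,0,0]}'
python3 - <<'E'
from meas import *
s=snap('side'); S=hsv(s); b=blob(S[...,2]<30,(259,190),25); print(b and (b,ray(s,*b[0],.057)))
l=(S[...,1]<45)&(S[...,2]>150); b=blob(l,(308,213),15); print(b and b[:2])
print(sensors.get_obs()['ee_pos'])
cv2.imwrite('pics/s4.png',cv2.resize(s['img'][110:270,200:400],None,fx=3,fy=3,interpolation=2)[:,:,::-1])
E
```

```text
time: 13.88
ee_pos: [0.5913, -0.034, 0.1237]
tcp_rot: [179.5, 0.0, 90.1]
wrist_force: [0.7, 0.1, 0.6]
opening: 0.0854
grasp_force: 0.0
time: 14.47
ee_pos: [0.4503, 0.0003, 0.1173]
tcp_rot: [179.9, 0.0, 90.1]
wrist_force: [0.7, 0.7, -0.9]
opening: 0.0851
grasp_force: 0.0
((array([257.96341463, 188.95121951]), np.int32(246), (258.0, 188.5, 15.0, 18.0)), array([ 0.58785058, -0.03115848,  0.057     ]))
(array([308.53594771, 210.20915033]), np.int32(153))
[4.51122527e-01 1.44191602e-04 1.17220110e-01]
```

View pics/s4.png

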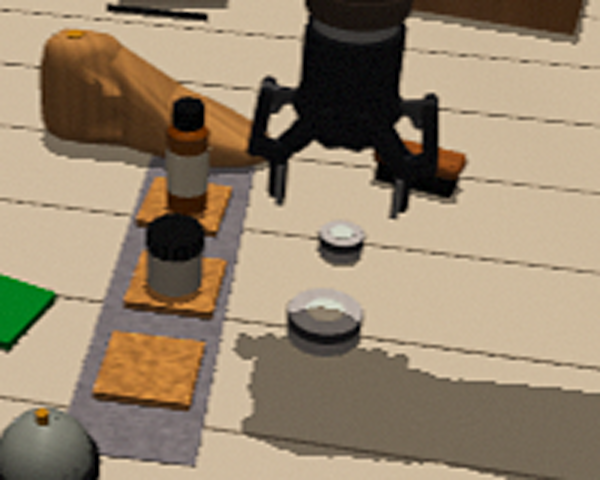

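The jar (at crop 175,255) stands centred on the middle tile, within about 2 mm, and the gripper is above the wide tin (325,320).

```bash
python3 -m handwheel '{"gripper":[1,1,1,1,1,1,1,1],"slide":[[1,0,30],[0,0,30],[0,0,25],[0,0,15],[0,0,9],[0,0,4],[0,0,0],[0,0,0]],"yaw":[0,0,0,0,0,0,0,0]}'; python3 -m handwheel '{"gripper":[0.7,0.6,0.4,0.3,0.3,0.3,0.3,0.3],"slide":[[0,0,0],[0,0,0],[0,0,0],[0,0,0],[0,0,0],[0,0,0],[0,0,0],[0,0,0]],"yaw":[0,0,0,0,0,0,0,0]}' 40
```

```text
time: 15.18
ee_pos: [0.4516, 0.001, 0.0046]
tcp_rot: [179.9, 0.0, 90.0]
wrist_force: [-0.6, -0.7, 0.2]
opening: 0.0854
grasp_force: 0.0
time: 15.85
ee_pos: [0.4515, 0.0011, 0.005]
tcp_rot: [179.9, 0.0, 90.1]
wrist_force: [-0.8, -0.8, 5.0]
opening: 0.0628
grasp_force: 42.8
```

```bash
python3 -m handwheel '{"gripper":[0.3,0.3,0.3,0.3,0.3,0.3,0.3,0.3],"slide":[[0,0,-10],[0,0,-20],[0,0,-10],[16,12,0],[15,22,0],[15,22,0],[15,22,0],[10,22,0]],"yaw":[0,0,0,0,0,0,0,0]}'; python3 -m handwheel '{"gripper":[0.3,0.3,0.3,0.3,0.3,0.3,0.3,0.3],"slide":[[10,22,0],[5,12,0],[0,0,0],[0,0,15],[0,0,10],[0,0,0],[0,0,0],[0,0,0]],"yaw":[0,0,0,0,0,0,0,0]}'
python3 - <<'E'
from meas import *
s=snap('side'); cv2.imwrite('pics/s5.png',cv2.resize(s['img'][140:260,190:330],None,fx=4,fy=4,interpolation=2)[:,:,::-1])
E
```

```text
time: 16.52
ee_pos: [0.552, 0.0735, 0.0445]
tcp_rot: [179.9, -0.0, 90.1]
wrist_force: [0.2, 0.7, -0.8]
opening: 0.0624
grasp_force: 44.4
time: 17.18
ee_pos: [0.5846, 0.087, 0.0194]
tcp_rot: [180.0, -0.0, 90.0]
wrist_force: [-0.4, -0.0, -0.8]
opening: 0.0624
grasp_force: 44.4
```

View pics/s5.png

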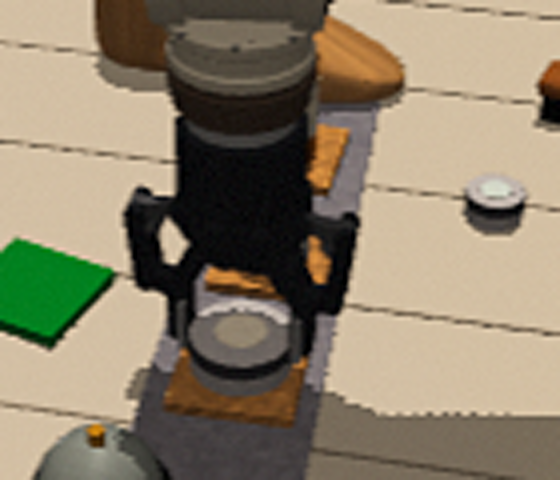

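The wide tin (240,340 in the crop) is held level over the far tile. Next I lower the last 5 mm and release.

```bash
python3 -m handwheel '{"gripper":[0.3,0.3,0.3,0.3,0.3,0.3],"slide":[[0,0,2.5],[0,0,1.5],[0,0,1],[0,0,0.3],[0,0,0],[0,0,0]],"yaw":[0,0,0,0,0,0]}'; python3 -m handwheel '{"gripper":[0.5,0.8,1,1,1,1,1,1],"slide":[[0,0,0],[0,0,0],[0,0,0],[0,0,0],[0,0,-15],[0,0,-35],[0,0,-35],[0,0,-10]],"yaw":[0,0,0,0,0,0,0,0]}'
```

```text
time: 17.73
ee_pos: [0.585, 0.0872, 0.015]
tcp_rot: [179.9, -0.0, 90.1]
wrist_force: [-4.7, -0.4, 9.3]
opening: 0.0623
grasp_force: 45.6
time: 18.4
ee_pos: [0.5864, 0.0875, 0.1139]
tcp_rot: [179.7, -0.1, 90.1]
wrist_force: [0.3, -0.4, 0.7]
opening: 0.0853
grasp_force: 0.0
```

```bash
python3 -m handwheel '{"gripper":[1,1,1,1,1,1,1,1],"slide":[[-30,-20,0],[-30,-20,0],[-30,-20,0],[-30,-20,0],[-30,-20,0],[-30,-20,0],[-31,-17,0],[0,0,0]],"yaw":[0,0,0,0,0,0,0,0]}'
python3 - <<'E'
from meas import *
c=snap('top'); d,l,k=top(c); b=blob(l,(222,194),12); print(b and (b,ray(c,*b[0],.036),ray(c,b[2][0],b[2][1],.036)))
b=blob(d,(274,194),20); print(b and (b[:2],ray(c,*b[0],.057)))
s=snap('side'); S=hsv(s)
l=(S[...,1]<45)&(S[...,2]>150); b=blob(l,(250,225),15); print(b and (b,ray(s,*b[0],.036)))
print(sensors.get_obs()['ee_pos'])
E
```

```text
time: 19.07
ee_pos: [0.4455, -0.1277, 0.1086]
tcp_rot: [-180.0, 0.1, 89.8]
wrist_force: [0.3, -0.1, 0.0]
opening: 0.0853
grasp_force: 0.0
((array([221.06722689, 193.95294118]), np.int32(595), (220.5, 194.0, 26.0, 27.0)), array([0.58560783, 0.08594592, 0.036     ]), array([0.58547458, 0.08721632, 0.036     ]))
((array([274.71164021, 192.65343915]), np.int32(378)), array([ 0.59004495, -0.03372187,  0.057     ]))
((array([249.66037736, 224.06603774]), np.int32(318), (250.0, 224.0, 16.0, 24.0)), array([0.58362588, 0.08995802, 0.036     ]))
[ 0.44757789 -0.12494029  0.1085583 ]
```

```bash
python3 -m handwheel '{"gripper":[1,1,1,1,1,1,1,1],"slide":[[1,1,30],[0,0,30],[0,0,20],[0,0,13],[0,0,8],[0,0,4],[0,0,0],[0,0,0]],"yaw":[0,0,0,0,0,0,0,0]}'; python3 -m handwheel '{"gripper":[0.4,0.2,0,-0.2,-0.2,-0.2,-0.2,-0.2],"slide":[[0,0,0],[0,0,0],[0,0,0],[0,0,0],[0,0,0],[0,0,0],[0,0,0],[0,0,0]],"yaw":[0,0,0,0,0,0,0,0]}' 30
```

```text
time: 19.83
ee_pos: [0.4496, -0.1227, 0.0042]
tcp_rot: [180.0, 0.0, 90.1]
wrist_force: [-1.1, 0.1, -0.1]
opening: 0.0854
grasp_force: 0.0
time: 20.5
ee_pos: [0.4493, -0.123, 0.0042]
tcp_rot: [179.9, 0.0, 90.1]
wrist_force: [-0.7, 0.7, 5.8]
opening: 0.0408
grasp_force: 30.2
```

```bash
python3 -m handwheel '{"gripper":[-0.2,-0.2,-0.2,-0.2,-0.2,-0.2,-0.2,-0.2],"slide":[[0,0,-10],[0,0,-25],[0,0,-25],[0,0,-20],[0,0,-10],[11,8,0],[21,13,0],[21,13,0]],"yaw":[0,0,0,0,0,0,0,0]}'; python3 -m handwheel '{"gripper":[-0.2,-0.2,-0.2,-0.2,-0.2,-0.2,-0.2,-0.2],"slide":[[21,13,0],[21,13,0],[21,13,0],[21,13,0],[21,13,0],[21,13,0],[21,13,0],[12,11,0]],"yaw":[0,0,0,0,0,0,0,0]}';python3 -m handwheel '{"gripper":[-0.2,-0.2,-0.2,-0.2,-0.2,-0.2],"slide":[[0,0,0],[0,0,25],[0,0,20],[0,0,5],[0,0,0],[0,0,0]],"yaw":[0,0,0,0,0,0]}'
python3 - <<'E'
from meas import *
s=snap('side'); cv2.imwrite('pics/s6.png',cv2.resize(s['img'][140:260,190:330],None,fx=4,fy=4,interpolation=2)[:,:,::-1])
S=hsv(s);l=(S[...,1]<45)&(S[...,2]>120); b=blob(l,(250,215),12); print(b and (b,ray(s,*b[0],.062)))
E
```

```text
time: 21.17
ee_pos: [0.4831, -0.0697, 0.0937]
tcp_rot: [180.0, 0.0, 90.0]
wrist_force: [0.2, -0.5, 0.3]
opening: 0.0412
grasp_force: 30.5
time: 21.83
ee_pos: [0.5851, 0.0912, 0.0929]
tcp_rot: [-180.0, -0.0, 90.1]
wrist_force: [0.5, -0.4, -0.1]
opening: 0.0408
grasp_force: 30.5
time: 22.33
ee_pos: [0.5844, 0.0888, 0.0437]
tcp_rot: [-180.0, 0.0, 90.0]
wrist_force: [-0.0, 0.8, -0.6]
opening: 0.0409
grasp_force: 30.5
None
```

View pics/s6.png

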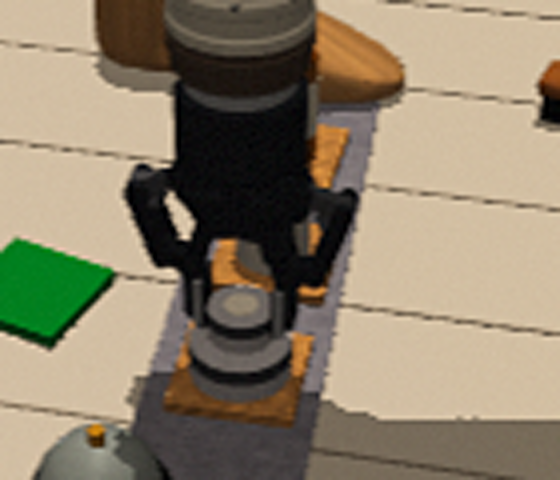

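The small tin (239,310 in the crop) is centred above the wide tin (241,350).

```bash
python3 -m handwheel '{"gripper":[-0.2,-0.2,-0.2,-0.2,-0.2,-0.2],"slide":[[0,0,2],[0,0,1],[0,0,0.7],[0,0,0.3],[0,0,0],[0,0,0]],"yaw":[0,0,0,0,0,0]}'; python3 -m handwheel '{"gripper":[0.0,0.3,0.6,1,1,1,1,1],"slide":[[0,0,0],[0,0,0],[0,0,0],[0,0,0],[0,0,-10],[0,0,-30],[0,0,-35],[0,0,-35]],"yaw":[0,0,0,0,0,0,0,0]}'; python3 -m handwheel '{"gripper":[1,1,1,1,1,1,1],"slide":[[0,-30,-10],[0,-30,0],[0,-30,0],[0,-30,0],[0,-30,0],[0,-30,0],[0,0,0]],"yaw":[0,0,0,0,0,0,0]}'
python3 - <<'E'
from meas import *
c=snap('top'); s=snap('side'); S=hsv(s); d,l,k=top(c)
b=blob(l,(221,194),12); print(b)
cv2.imwrite('pics/end.png',np.hstack([cv2.resize(s['img'][110:270,180:330],None,fx=2.6,fy=2.6,interpolation=2),cv2.resize(c['img'][130:290,130:280],None,fx=2.6,fy=2.6,interpolation=2)])[:,:,::-1])
E
```

```text
time: 22.88
ee_pos: [0.5849, 0.0891, 0.0403]
tcp_rot: [180.0, 0.0, 90.1]
wrist_force: [-1.9, -1.1, 5.0]
opening: 0.041
grasp_force: 31.1
time: 23.55
ee_pos: [0.5841, 0.0891, 0.151]
tcp_rot: [-179.9, 0.0, 90.1]
wrist_force: [1.4, 0.3, 1.1]
opening: 0.0855
grasp_force: 0.0
time: 24.13
ee_pos: [0.401, 0.0889, 0.1609]
tcp_rot: [180.0, -0.0, 90.1]
wrist_force: [0.1, -0.4, 0.0]
opening: 0.0852
grasp_force: 0.0
(array([221.08188153, 193.71777003]), np.int32(574), (221.0, 194.0, 26.0, 26.0))
```

View pics/end.png

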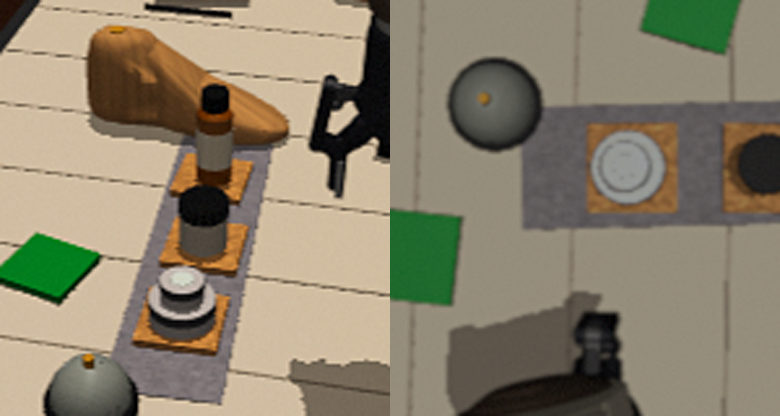

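The final view shows all four goods upright and centred: in the top crop the small tin (627,166) sits on the wide tin (629,167), within about 2 mm. The form and bell are unmoved.

```bash
python3 -c "
from workcell import ticket
print(ticket.job_done())"
```

```text
the job is handed in; nothing more can be done
None
```

I handed the job in at about 24 s with no verdict returned: the last pictures show the bottle (about 4–5 mm off centre), jar and wide tin (about 2 mm) upright on the near, middle and far tiles, the small tin centred on the wide tin, and the form and bell in place; I didn't check the brush again after the early moves, but the arm never went near it.

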